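# Latch the long herb case

## Robot

A 6-joint arm with a two-finger parallel gripper is mounted at the origin on the work surface. World frame = base frame: x ahead of the robot, y to its left, z up, the work surface at z = 0. Lengths are in m, angles in rad, forces in N, time in s.
With the tool pointing down it reaches from about 0.3 to 0.875 m from the base axis. Payload 6.4 kg.
Tool frame: the origin (TCP) lies midway between the tips of the shut fingers; the grasp point (between the pads) lies ctrl.grip_depth behind it (ctrl.grip_depth is the distance from the TCP to the grasp point, in m); x points along the fingers, y is the direction in which the jaws open and shut, and the axes are right-handed (so a half turn about x gives the same grasp; the last joint's range is limited). The gripper opens to 85 mm and grips with 20 to 120 N. Pads are 22 mm wide; open, the fingers measure 114 mm over their backs; the gripper's body (76 mm by 85 mm) begins 54 mm behind the grasp point. The pads swing forward as they close: fully open they stand 13 mm farther back than shut.
Start: joints at [0.981, 0.181, 1.607, -0, 1.354, -0.206], TCP at [0.215, 0.533, 0.231] pointing down, gripper open.
Joint ranges: [-2.99, 2.99], [-0.89, 2.07], [0.3, 2.58], [-1.14, 4.28], [0, 2.63], [-3.12, 3.12]. Speed limits (rad/s): [2.57, 2.57, 3.01, 3.14, 3.14, 3.14].

## Interface

Orientations are given as a unit quaternion [w, x, y, z].
In Python, from bench import ctrl gives the robot as it stands.
- The arm moves only by the tool carry_out, never from a script. Its argument "motion" is one flat list of numbers, 7 for each row, row after row: the turn, a rotation vector about the tool's x, y, z in degrees, then the shift along the tool's x, y, z in m, then the gripper's target within -1 to 1 (shut at 1, half-way at 0, fully open at -1). A call has 1 to 10 rows; each row shifts and turns the pose as measured when the row begins, along the tool's axes as they then stand; what a row does not reach is not made up. A row lasts 1/10 s, in which the tool goes at most 50 mm and 8.59 degrees, less where a joint would pass 70% of its speed; a pose out of reach is approached as far as the arm can. A call with a gripper value outside its range is refused whole. The fingers move at their own pace and stop on an object; the grip force is fixed at half the most. Time passes only in rows, so rows that do not move let the fingers close. It gives the time, the measured TCP pose, the force and the opening at its end, in the units of the state.
- ctrl.get_obs(): the state, without advancing time (a new reading comes with each control period).
- ctrl.camera(name): name is "side" or "top" or "wrist"; returns the picture (480x640x3 uint8, blue, green, red); there is no depth.
- ctrl.camera_params(name): a dict with "mtx" (3x3 intrinsics, pixels), "pose" (4x4, takes a point from camera to world coordinates); the wrist camera has in their place "hand_eye" (4x4, takes a point from camera to tool coordinates, whose origin is the TCP and whose axes are the tool frame's). Camera axes: x right, y down, z forward; pixel columns grow to the right and rows downward; lengths in m; the calibration is good to about 2 mm. A picture is of the moment at which its call begins: read the wrist's pose just before it. camera_params takes no time and is no camera call.
- ctrl.hand_in(): hands the job in, once; it reports no verdict.
Trained networks look in the newest picture that a camera, given by its name, has taken for a name from the list of things; names that differ only in an ending like _2 or _b are one class to them, and where a whole thing is asked for, a point or a joint stands for the part that bears it (a point fixed in the world has none). Each returns a list of dicts, best first, with "conf" (0 to 1); they miss things now and then, are a little off and sometimes report something else, mostly with a low value. They report only what shows in the picture. A call takes as long as a camera call.
- ctrl.boxes_of(camera, thing): "point" ([x, y, z] in m, in the coordinates of the camera as it stood for that picture, good to about 4 mm: the middle of the surface that is visible of it).
- ctrl.trace(camera, thing): "pixels" (480x640 bool, what is visible of it).
- ctrl.landmark_of(camera, thing): "point" ([x, y, z] in m, in the coordinates of the camera as it stood for that picture, good to about 4 mm: a listed point, or the origin of a listed thing).
The state is a dict: "time_s": time; "q": joint angles; "dq": joint speeds; "joint_efforts": joint torques, N m; "eef_pos": TCP position; "eef_rot": TCP orientation; "wrist_force": force on the tool from outside, world axes, zero at the start; "torque": the same for the moment, N m; "opening": opening from 0.0 (shut) to 1.0 (fully open).
Only numpy, scipy, OpenCV 4.12 (cv2) and the standard library are available. Lean on these libraries where they do the work, as an engineer would, in place of code of your own. Each camera call takes 0.05 s, during which the arm holds its last target. There are 200 camera calls.

## Task

Two slide-lid herb cases stand on the pharmacy counter with their draw latches undone. Close the latch of the LONG case: flip its wire loop over so that it drops behind the keeper on the lid, then press the lever fully down flat so that it pulls the lid tight against its seal. Leave the short case and its latch as they are.

Things in the scene. Friction and masses are not known exactly. Their poses are not given: they have to be found in the camera images.
- long_case: The longer wooden slide-lid case, 280x116 mm, fixed. Origin: on the counter straight below the lever's pivot; x along the case from latch to lid, y across, z up. Spans x -75 to +205 mm. Deck under the latch 85 mm high, lid top 99, side rails 103. Lever pivot (axis y) at x 0, z 99. At start the loop leans back 15-25 deg past upright to -x: bar near x -42, z 188; tab tip x -54, z 199.
- long_lever (a joint): Angle (rad) of the long case's latch lever, a brass plate 30 mm wide, 4 thick, 64 long from its pivot. 0 = closed, flat, pointing to the case's -x, top face at z 101 mm. Starts upright at 1.15-1.27, tip near x -22, z 160. Close it by pushing its free end from its +x side to -x and down; 4-8 N there does it. It stays where left; when flat it is past dead centre and holds.
- long_lid (a joint): Slide (m) of the long case's lid along the case's x. 0 = tight on its seal; starts about 0.0055 open and springs back there unless latched. The keeper is a brass hook on the lid, 24 mm wide, 13 high, at case x 31-38 mm (lid home). Hooked with the lever still up, the loop's bar lies behind it, near x 48, z 102.
- short_tab (a point): Middle of the finger tab on the loop of the SHORT case (170x116 mm), to be left alone; 48 mm to -x of its pivot, 194 high. Both latches are alike: a free wire loop 49 mm wide (39 inside), 5 mm wire, pinned to the lever 30 mm from its pivot, 69 mm from pin to cross bar, then a bent tab 30 wide, 16 long. It straddles the lever freely; pushed past upright to +x it falls over the keeper.

How it is judged:
At the end, for the whole second after the job is handed in: The long case's lever lies flat (within 0.12 rad, 7 degrees) and its lid is held tight, less than 2 mm from home (value of joint long_lever below 0.12 rad and value of joint long_lid below 0.002 m); the robot touches nothing.
It fails at once if the short case's latch is disturbed (its tab moves by more than 15 mm) (distance of short_tab from where it was at the start of the episode above 0.015 m).
It also fails if it takes over 35 s, if anything falls off the work surface, if the arm or the gripper's body presses on something with over 40 N, if the wrist force passes 120 N, or if a joint passes its speed limit or range.

## Working session

There is one attempt and no reset: what is moved stays moved. The work goes in short steps, Python scripts to look and compute and a tool call to move; the robot and the scene stay as the last step left them, time stands still between calls to the robot, and variables do not carry over. Pictures are saved under pics/ and viewed, about 8 in all and at most 12, crops included, and the job is handed in when it is done.

Besides the shell and the picture viewer there is one more tool, called after "Call:" as name(argument=value, ...) on one line, values as JSON. carry_out: Moves the arm, as the interface text tells. Its arguments: {"type":"object","properties":{"motion":{"type":"array"}},"required":["motion"]}

```bash
mkdir -p pics; cat > h.py <<'E'
import numpy as np, cv2
from scipy.spatial.transform import Rotation as R
from bench import ctrl
def pose(cam):
    p=ctrl.camera_params(cam)
    if 'pose' in p: return np.array(p['pose'])
    o=ctrl.get_obs(); T=np.eye(4); q=o['eef_rot']; T[:3,:3]=R.from_quat([q[1],q[2],q[3],q[0]]).as_matrix(); T[:3,3]=o['eef_pos']
    return T@np.array(p['hand_eye'])
def w(cam,p): return (pose(cam)@np.r_[p,1])[:3]
def px(cam,P):
    c=np.linalg.inv(pose(cam))@np.r_[P,1]; u=np.array(ctrl.camera_params(cam)['mtx'])@c[:3]; return u[:2]/u[2]
E
python3 - <<'E'
from h import *
np.set_printoptions(precision=4,suppress=True)
print(ctrl.get_obs())
for c in ('top','side'):
    im=ctrl.camera(c); cv2.imwrite(f'pics/{c}0.png',im)
    print(c,pose(c))
    for t in ('long_case','long_lever','long_lid','short_tab'):
        for f in ('landmark_of','boxes_of'):
            try:
                for d in getattr(ctrl,f)(c,t)[:3]: print(c,t,f,round(d['conf'],2),w(c,d['point']))
            except Exception as e: print(c,t,f,e)
E
```

```text
{'time_s': 0.0, 'q': array([ 0.9807,  0.1816,  1.608 ,  0.    ,  1.3538, -0.2064]), 'dq': array([ 0.0001, -0.0004,  0.0013,  0.0014,  0.0009,  0.0004]), 'joint_efforts': array([ -0.0001, -44.4845, -35.1356,  -0.    ,   0.0085,   0.    ]), 'eef_pos': array([0.215 , 0.5327, 0.2304]), 'eef_rot': array([ 0.6939,  0.1343,  0.6944, -0.1354]), 'wrist_force': array([ 0.7208, -0.3097, -0.1098]), 'torque': array([-0.004 , -0.023 , -0.0065]), 'opening': 1.0015841261076617}
top [[ 0.0198 -0.984   0.1771  0.4708]
 [-0.9998 -0.0193  0.0044  0.0072]
 [-0.0009 -0.1772 -0.9842  0.8098]
 [ 0.      0.      0.      1.    ]]
top long_case landmark_of 0.55 [ 0.5757 -0.1447 -0.0011]
top long_case boxes_of 0.81 [ 0.6341 -0.1385  0.098 ]
top long_lever landmark_of it knows: long_case, short_tab
top long_lever boxes_of 0.9 [ 0.5449 -0.1434  0.1598]
top long_lid landmark_of it knows: long_case, short_tab
top long_lid boxes_of 0.75 [ 0.6865 -0.145   0.0948]
top short_tab landmark_of 0.66 [0.5092 0.1983 0.1957]
top short_tab boxes_of 0.79 [0.5127 0.1952 0.1907]
side [[-0.9077 -0.3065  0.2866  0.3661]
 [-0.4193  0.6353 -0.6485  0.5137]
 [ 0.0167 -0.7088 -0.7052  0.6554]
 [ 0.      0.      0.      1.    ]]
side long_case landmark_of 0.93 [ 0.5755 -0.1468  0.0013]
side long_case boxes_of 0.64 [ 0.6259 -0.1046  0.0855]
side long_lever landmark_of it knows: long_case, short_tab
side long_lever boxes_of 0.73 [ 0.5462 -0.1291  0.1592]
side long_lid landmark_of it knows: long_case, short_tab
side long_lid boxes_of 0.73 [ 0.6831 -0.1433  0.0961]
side long_lid boxes_of 0.7 [ 0.5464 -0.1308  0.1535]
side short_tab landmark_of 0.69 [0.5071 0.1982 0.1969]
side short_tab boxes_of 0.79 [0.5132 0.2083 0.1928]
```

View pics/top0.png

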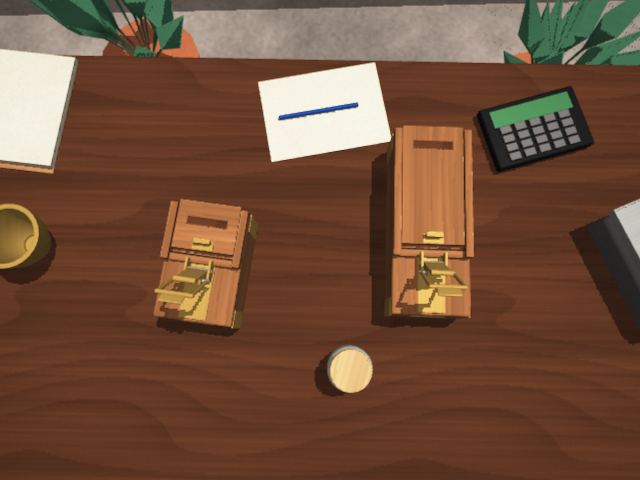

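View pics/side0.png

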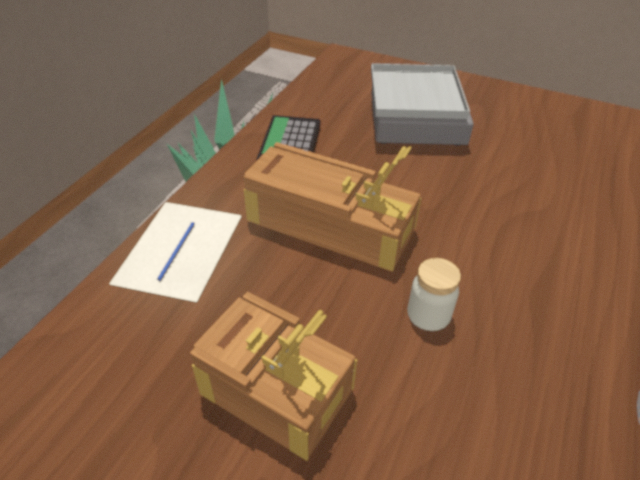

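The top view shows the long case at right (390–472, 125–318), lid away from the robot. Its latch is near (438, 275), with the lever up and the loop leaning back. The side view agrees, and the networks put the pivot at about (0.576, -0.146). Next I'll get the yaw and the tool axes.

```bash
python3 - <<'E'
from h import *
np.set_printoptions(precision=4,suppress=True)
q=ctrl.get_obs()['eef_rot']; M=R.from_quat([q[1],q[2],q[3],q[0]]).as_matrix(); print(M, ctrl.grip_depth)
T=pose('top');K=np.array(ctrl.camera_params('top')['mtx'])
def bp(u,v,z):
    d=T[:3,:3]@np.linalg.solve(K,[u,v,1]); return T[:3,3]+d*(z-T[2,3])/d[2]
for u,v,z in [(397,127,.103),(392,250,.103),(470,127,.103),(474,255,.103),(465,294,.199),(435,236,.112)]: print(u,v,bp(u,v,z))
for x in (0,-.054,.0365): print(px('top',[.5756+x,-.1458,.1 if x>=0 else .199]))
ctrl.camera('top')
m=ctrl.trace('top','long_lid')
for d in m[:1]:
    v,u=np.nonzero(d['pixels']); P=np.array([bp(a,b,.099) for a,b in zip(u,v)])[:,:2]
    print(d['conf'],cv2.minAreaRect(P.astype('f4')*1000))
E
```

```text
[[ 0.0001  0.3744  0.9272]
 [ 0.0001  0.9272 -0.3744]
 [-1.      0.0001  0.    ]] 0.0187
397 127 [ 0.7792 -0.0937  0.103 ]
392 250 [ 0.5898 -0.0854  0.103 ]
470 127 [ 0.7813 -0.2044  0.103 ]
474 255 [ 0.5848 -0.2039  0.103 ]
465 294 [ 0.5205 -0.1626  0.199 ]
435 236 [ 0.61   -0.1461  0.112 ]
[433.457 260.843]
[451.3692 292.8162]
[432.9912 236.1281]
0.75 ((690.6539306640625, -146.72628784179688), (93.23332977294922, 185.7656707763672), 89.04498291015625)
```

Call:
carry_out(motion=[-7.33,0,0,-0.025,0,0,1,-7.33,0,0,-0.025,0,0,1,-7.33,0,0,-0.02,0,0,1,0,0,0,0,-0.045,0.015,1,0,0,0,0,-0.045,0.015,1,0,0,0,0,-0.045,0.015,1,0,0,0,0,-0.045,0.015,1,0,0,0,0,-0.045,0.015,1,0,0,0,0,-0.045,0.015,1,0,0,0,0,-0.045,0.015,1])

```text
time_s: 1.8
eef_pos: [0.327, 0.2143, 0.304]
eef_rot: [0.708, -0.01, 0.706, 0.01]
wrist_force: [1.0, 0.2, 0.2]
opening: 0.002
```

Call:
carry_out(motion=[0.8,0,0,0,-0.04,0.009,1,0.8,0,0,0,-0.04,0.009,1,0,0,0,0,-0.04,0.009,1,0,0,0,0,-0.04,0.009,1,0,0,0,0,-0.04,0.009,1,0,0,0,0,-0.04,0.009,1,0,0,0,0,-0.04,0.009,1,0,0,0,0,-0.04,0.009,1,0,0,0,0,-0.04,0.009,1,0,0,0,0,0,0,1])

```text
time_s: 2.8
eef_pos: [0.4105, -0.1661, 0.3078]
eef_rot: [0.712, 0.002, 0.702, -0.004]
wrist_force: [0.8, 0.4, 0.0]
opening: -0.002
```

```bash
python3 - <<'E'
from h import *
np.set_printoptions(precision=4,suppress=True)
o=ctrl.get_obs();print(o['eef_pos'],o['eef_rot'])
im=ctrl.camera('wrist'); cv2.imwrite('pics/w1.png',im)
for t in ('long_case','long_lever','long_lid'):
  for f in ('landmark_of','boxes_of'):
    try:
        for d in getattr(ctrl,f)('wrist',t)[:2]: print(t,f,round(d['conf'],2),w('wrist',d['point']))
    except Exception as e: pass
for x,z in ((-.054,.199),(-.042,.188),(-.022,.16),(0.0365,.112)): print(x,px('wrist',[.5756+x,-.1458,z]))
E
```

```text
[ 0.4105 -0.1661  0.3078] [ 0.7124  0.0019  0.7017 -0.0038]
long_case landmark_of 0.91 [ 0.5727 -0.1402 -0.0009]
long_case boxes_of 0.64 [ 0.5099 -0.1252  0.083 ]
long_lid boxes_of 0.81 [ 0.6683 -0.1615  0.0995]
-0.054 [350.0457 381.4159]
-0.042 [349.1988 385.1681]
-0.022 [347.5004 383.178 ]
0.0365 [344.9969 400.4311]
```

View pics/w1.png

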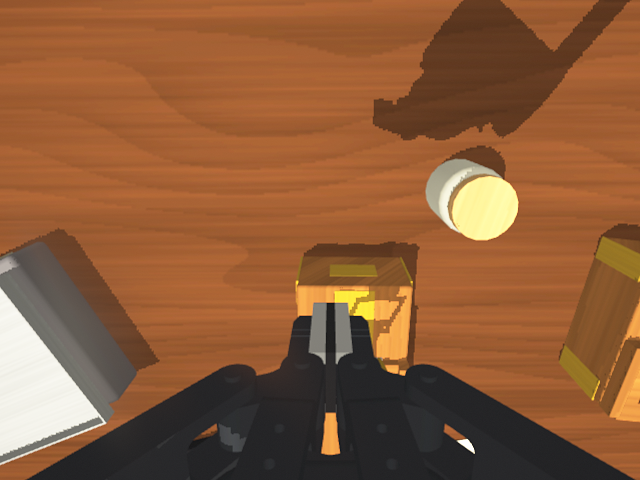

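The wrist view shows the latch (around 350, 300–385) hidden behind the fingers and no obstacle near it. I'll lower the fingers on the -x side of the tab.

Call:
carry_out(motion=[0,0,0,0.02,0.021,0.03,1,0,0,0,0.03,0,0.025,1,0,0,0,0.04,0,0,1,0,0,0,0.035,0,0,1,0,0,0,0.006,0,0,1,0,0,0,0,0,0,1])

```text
time_s: 3.65
eef_pos: [0.4716, -0.1323, 0.1789]
eef_rot: [0.716, -0.005, 0.698, 0.001]
wrist_force: [0.7, 0.3, 1.1]
opening: -0.002
```

```bash
python3 - <<'E'
from h import *
a=ctrl.camera('side'); b=ctrl.camera('top')
a=cv2.resize(a[100:300,220:480],(780,600)); cv2.imwrite('pics/s2.png',a)
E
```

```text
(no output)
```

View pics/s2.png

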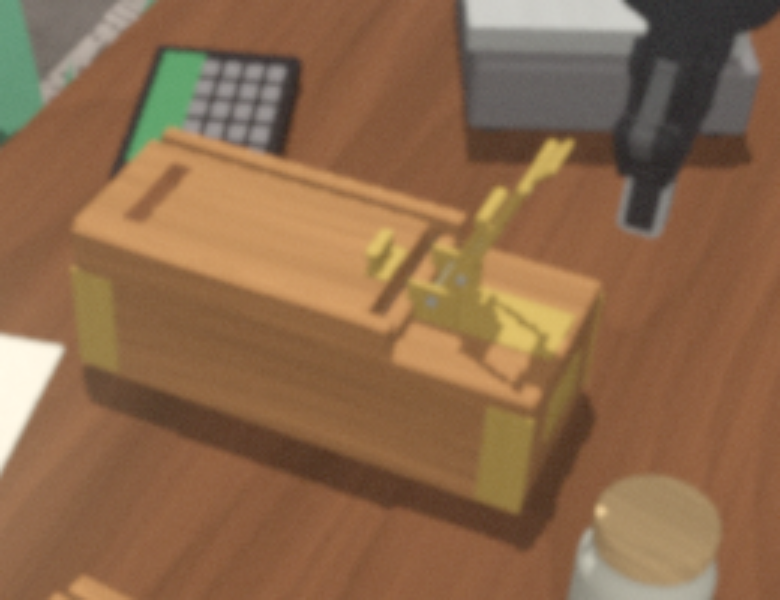

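Call:
carry_out(motion=[0,1.5,0,0.003,-0.013,0.015,1,0,0,0,0,0,0.015,1,0,0,0,0,0,0.012,1,0,0,0,0,0,0.012,1,0,0,0,0,0,0.012,1,0,0,0,0,0,0.012,1,0,0,0,0,0,0.012,1,0,0,0,0,0,0.008,1])

```text
time_s: 4.55
eef_pos: [0.5818, -0.1501, 0.1998]
eef_rot: [0.716, -0.01, 0.698, -0.005]
wrist_force: [0.5, 1.1, -0.4]
opening: 0.002
```

```bash
python3 - <<'E'
from h import *
a=ctrl.camera('side')
a=cv2.resize(a[100:300,220:480],(780,600)); cv2.imwrite('pics/s3.png',a)
E
```

```text
(no output)
```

View pics/s3.png

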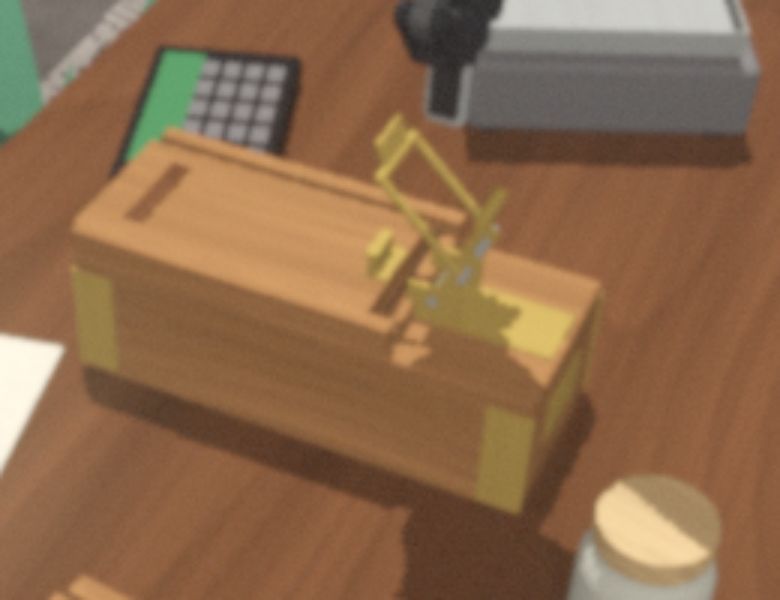

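The loop has passed upright and is falling toward the keeper. I'll retreat upward and let it settle.

Call:
carry_out(motion=[0,1.5,0,-0.01,0.003,0,1,0,0,0,0,0,0,1,0,0,0,0,0,0,1,0,0,0,0,0,0,1,0,0,0,0,0,0,1])

```text
time_s: 5.1
eef_pos: [0.5826, -0.1477, 0.2131]
eef_rot: [0.709, -0.011, 0.705, -0.006]
wrist_force: [0.4, 0.1, 0.1]
opening: -0.0
```

```bash
python3 - <<'E'
from h import *
a=ctrl.camera('side')
for d in ctrl.boxes_of('side','long_lever')[:2]: print(d['conf'],w('side',d['point']))
b=ctrl.camera('top')
cv2.imwrite('pics/s4.png',np.hstack([cv2.resize(a[110:260,300:430],(390,450)),cv2.resize(b[190:340,370:500],(390,450))]))
E
```

```text
0.78 [ 0.57331084 -0.13465869  0.11358225]
```

View pics/s4.png

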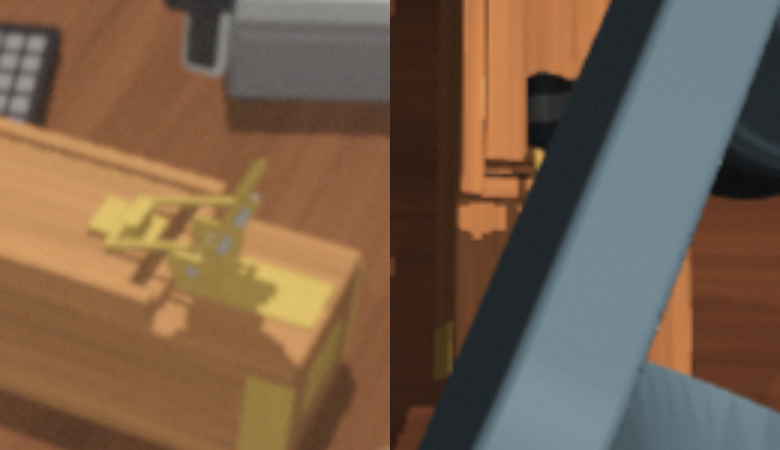

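The side view shows the loop fallen over, with its tab beyond the keeper (about 110, 215 in the left crop). The lever is still upright. I'll descend on its +x side.

Call:
carry_out(motion=[0,0,0,0.025,0.001,0.002,1,0,0,0,0.025,0,0.001,1,0,0,0,0.018,0,0,1,0,0,0,0,0,0,1])

```text
time_s: 5.65
eef_pos: [0.5864, -0.1488, 0.1436]
eef_rot: [0.709, -0.011, 0.705, -0.006]
wrist_force: [0.2, -0.1, -0.6]
opening: 0.002
```

Call:
carry_out(motion=[0,0,0,-0.002,0.003,-0.012,1,0,0,0,0,0,-0.01,1,0,0,0,0.003,0,-0.008,1,0,0,0,0.005,0,-0.009,1])

```text
time_s: 6.05
eef_pos: [0.5494, -0.1468, 0.1397]
eef_rot: [0.712, -0.012, 0.702, -0.007]
wrist_force: [6.3, -0.0, -3.2]
opening: 0.0
```

Call:
carry_out(motion=[0,0.8,0,0.007,0,-0.007,1,0,0,0,0.008,0,-0.007,1,0,0,0,0.01,0,-0.006,1,0,0,0,0.01,0,-0.004,1])

```text
time_s: 6.45
eef_pos: [0.5263, -0.1488, 0.1059]
eef_rot: [0.71, -0.013, 0.704, -0.008]
wrist_force: [2.4, 0.3, 2.4]
opening: -0.002
```

Call:
carry_out(motion=[0,0,0,0.006,0.001,0,1,0,0,0,0.005,0,0,1,0,0,0,0.003,0,0,1])

```text
time_s: 6.75
eef_pos: [0.5255, -0.149, 0.1004]
eef_rot: [0.708, -0.013, 0.706, -0.008]
wrist_force: [-11.1, 8.0, 30.7]
opening: 0.001
```

The lever is pressed flat: fingertips at z 0.100 with 31 N up. I'll withdraw and check.

Call:
carry_out(motion=[0,0,0,-0.02,0,0,1,0,0,0,-0.04,0,0,1,0,0,0,-0.04,0,-0.01,1,0,0,0,-0.03,0,-0.04,1,0,0,0,0,0,-0.045,1,0,0,0,0,0,-0.045,1,0,0,0,0,0,0,1])

```text
time_s: 7.45
eef_pos: [0.375, -0.1452, 0.2294]
eef_rot: [0.701, -0.013, 0.713, -0.007]
wrist_force: [-0.1, -0.5, 0.4]
opening: -0.002
```

```bash
python3 - <<'E'
from h import *
np.set_printoptions(precision=4,suppress=True)
a=ctrl.camera('side')
for t in('long_lever','long_lid','short_tab'):
  for d in ctrl.boxes_of('side',t)[:1]: print(t,d['conf'],w('side',d['point']))
b=ctrl.camera('top')
for t in('long_lever','long_lid','short_tab'):
  for d in ctrl.boxes_of('top',t)[:1]: print(t,d['conf'],w('top',d['point']))
for d in ctrl.landmark_of('top','short_tab')[:1]: print(w('top',d['point']))
cv2.imwrite('pics/s5.png',np.hstack([cv2.resize(a[110:260,300:430],(390,450)),cv2.resize(b[190:340,370:500],(390,450))]))
print(ctrl.get_obs()['wrist_force'])
E
```

```text
long_lever 0.91 [ 0.5512 -0.1377  0.0998]
long_lid 0.95 [ 0.6873 -0.1451  0.0959]
short_tab 0.84 [0.5157 0.2039 0.1908]
long_lid 0.74 [ 0.6874 -0.1467  0.0954]
short_tab 0.65 [0.5175 0.1969 0.1921]
[0.5086 0.1956 0.1998]
[ 0.3119 -0.5481 -0.306 ]
```

View pics/s5.png

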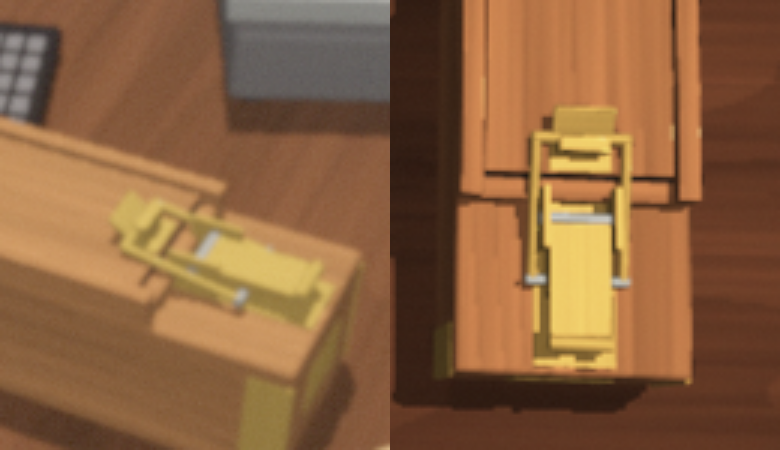

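The top crop shows the bar (588, 135) behind the keeper (580, 160) and the lever lying flat. I'll check the lid shift and lever angle with numbers before handing in.

```bash
python3 - <<'E'
from h import *
np.set_printoptions(precision=4,suppress=True)
a0=cv2.imread('pics/top0.png'); a=ctrl.camera('top')
for n,(r0,r1,c0,c1) in {'slot':(137,155,405,462),'rail/case ref':(300,320,385,400)}.items():
    t=a0[r0:r1,c0:c1]; m=cv2.matchTemplate(cv2.resize(a[r0-10:r1+10,c0-10:c1+10],None,fx=4,fy=4,interpolation=2),cv2.resize(t,None,fx=4,fy=4,interpolation=2),cv2.TM_CCOEFF_NORMED)
    _,v,_,l=cv2.minMaxLoc(m); print(n,v,'shift px (x,y)',np.array(l)/4-10)
print('px per 5.5mm',px('top',[.75,-.146,.099])-px('top',[.7555,-.146,.099]))
s=ctrl.camera('side')
d=ctrl.trace('side','long_lever')[0]; v,u=np.nonzero(d['pixels']); print(d['conf'],u.min(),u.max(),v.min(),v.max(), 'at umax v',v[u==u.max()])
for th in (0,.12,.25):
    for y in (-.015,.015): print(th,y,px('side',[.575-.064*np.cos(th)+.002*np.sin(th),-.1458+y,.099+.064*np.sin(th)+.002*np.cos(th)]))
E
```

```text
slot 0.9844700694084167 shift px (x,y) [0.  3.5]
rail/case ref 0.9182759523391724 shift px (x,y) [ 0.5  -0.25]
px per 5.5mm [0.0649 3.4448]
0.93 337 406 175 210 at umax v [198 199 200 201 202]
0 -0.015 [406.493  197.4442]
0 0.015 [400.6075 208.2531]
0.12 -0.015 [406.7025 193.6817]
0.12 0.015 [400.7857 204.4703]
0.25 -0.015 [406.3122 189.4565]
0.25 0.015 [400.3496 200.2143]
```

The lid moved 3.5 px toward the latch, where 5.5 mm would be 3.4 px, so it is home. The lever tip lies where an angle of 0 predicts.

```bash
python3 -c "
from bench import ctrl
print(ctrl.hand_in(), ctrl.get_obs()['time_s'])"
```

```text
the job is handed in; nothing more can be done
the job is handed in; nothing more can be done
```

The long case's latch is closed, and I handed the job in at about 8 s of the 35 s allowed. With shut fingers I pushed the loop past upright so that it fell behind the keeper. I then swept the lever over and pressed it flat, with about 31 N on the fingertips, and withdrew.

**Last checks:**
- **Lid:** it moved 3.5 px toward the latch in the top picture, where 5.5 mm would be 3.4 px, so it is home to within about 1 mm.
- **Lever:** its tip in the side picture is where a flat lever (angle 0) would be. The pictures show the bar behind the keeper.
- **Robot:** it is clear of the case, with the wrist force near zero.
- **Short case:** its tab reads within about 5 mm of the starting value, within the networks' accuracy. The arm was never near it.

**What did not match:**
- The network missed the lever in the last top picture. The side camera found it.
- While pushing the loop, the tool drifted up about 20 mm. It did no harm.

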